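# Close and lock the filter hatch

## Task

The hatch on top of the filter unit stands ajar. Push it down with the fingertips until it lies flush, then set the closed fingertips (or one fingertip) in the slot of its round cam fastener and turn the fastener clockwise, seen from above, a full quarter turn to its stop so that the hatch is locked. Only push and turn; do not lift the hatch wider open, and leave the things standing around where they are.

Things in the scene. Friction and masses are not known exactly. Their poses are not given: they have to be found in the camera images.
- filter_unit: grey instrument case fixed on the worktop, 216 (x) x 190 (y) x 86 mm high; origin at the centre of its underside; x axis from its front (switch, round gauge) to its rear, y to its left, z up. In its top lies an aluminium hatch plate, 182 mm front to rear, 162 wide, 6 thick, hinged along the rear; when shut its top face is flush with the case rim, 86 mm above the worktop.
- hatch_hinge (a point): middle of the hatch's hinge line, which runs along the unit's y axis; in the unit's frame at x = +91.5 mm, z = 83 mm (mid-thickness of the plate). Fixed to the case.
- hatch (a joint): hatch angle in rad: 0 = shut and flush, growing as its front edge rises; starts between 0.25 and 0.4. A friction hinge: the hatch stays where it is left; pushing it shut by its front strip takes about 1 to 3 N.
- hatch_front (a point): point on the top face of the hatch, on its middle line, 164 mm from the hinge line and 18 mm behind its front edge: in the middle of a bare strip 34 mm wide (front to rear) in front of the fastener's collar, where it can be pushed down. Moves with the hatch.
- cam (a joint): turn of the cam fastener in rad: 0 = open, slot parallel to the hatch's front edge; grows clockwise seen from above; 1.57 = locked, at its stop, slot front to rear, in line with the short black line in front of it. Starts between 0 and 0.25. Turning takes about 0.12 N m; it stays where it is left. Below the hatch its tongue swings under a keeper in the case, only if the hatch is flush.
- slot_centre (a point): centre of the slot's floor, on the fastener's axis, 99 mm from the hinge line, 3.5 mm above the hatch's top. Round grey head, 84 mm across, with a straight slot right across it, 34 mm wide, 12 deep; a fixed dark collar (inner diameter 86, outer 98, 16 high) closes the slot's ends. A fingertip in the slot some 23 mm off the axis, led round it, turns the head. Own y axis lies along the slot.
- petri_dish_mid (a point): clear round petri dish with lid, 91 mm across, 15 high; loose bystander, to be left alone; the point is its centre, 7.5 mm above the worktop
- small_bottle_mid (a point): small white bottle with a wide blue screw cap, 46 mm across, 96 high; loose bystander, to be left alone; the point is its centre, 48 mm above the worktop
- cup_mid (a point): round sample cup with white lid, 62 mm across, 66 high; loose bystander, to be left alone; the point is its centre, 33 mm above the worktop
- beaker_mid (a point): open glass beaker, 54 mm across, 70 high; loose bystander, to be left alone; the point is its centre, 35 mm above the worktop
- slidebox_mid (a point): flat grey slide box with a closed lid, 98 x 140 x 36 mm; loose bystander, to be left alone; the point is its centre, 18 mm above the worktop
- pen_mid (a point): marker pen lying down, 13 mm thick, 130 long; loose bystander, to be left alone; the point is its centre, 6.5 mm above the worktop

How it is judged:
On the way, in this order (a step that is already met when the one before it is completed fails the run):
1. the hatch is pushed down flush, before the fastener is locked (value of joint hatch below 0.025 rad and value of joint cam below 1 rad), for 0.1 s.
2. the fastener is turned a full quarter turn with the hatch flush (value of joint cam above 1.42 rad and value of joint hatch below 0.025 rad), for 0.2 s.
At the end, for the whole second after the job is handed in: the hatch is flush (within 0.025 rad, 5 mm at its front edge) and the cam fastener stands at its locked stop (1.42 rad or more of 1.57) (all of step 2); the robot touches nothing.
It fails at once if the hatch is raised beyond where it can start (value of joint hatch above 0.42 rad).
It fails at once if a bystander is moved more than 25 mm or lifted (distance of any of petri_dish_mid, small_bottle_mid, cup_mid, beaker_mid, slidebox_mid, pen_mid from where it was at the start of the episode above 0.025 m).
It also fails if it takes over 48 s, if anything falls off the work surface, if the arm or the gripper's body presses on something with over 40 N, if the wrist force passes 120 N, or if a joint passes its speed limit or range.

## Robot

A 7-joint arm with a two-finger parallel gripper is mounted at the origin on a cart in front of the work surface, level with it; the furniture and walls round the work are solid. World frame = base frame: x ahead of the robot, y to its left, z up, the work surface at z = 0. Lengths are in m, angles in rad, forces in N, time in s.
With the tool pointing down it reaches from about 0.425 to 0.925 m from the base axis. Payload 6.8 kg.
Tool frame: the origin (TCP) lies midway between the tips of the shut fingers; the grasp point (between the pads) lies r.grasp_offset behind it (r.grasp_offset is the distance from the TCP to the grasp point, in m); z points along the fingers, y is the direction in which the jaws open and shut (so a half turn about z gives the same grasp; the last joint's range is limited). The gripper opens to 85 mm and grips with 20 to 120 N. Pads are 22 mm wide; open, the fingers measure 114 mm over their backs; the gripper's body (76 mm by 85 mm) begins 54 mm behind the grasp point. The pads swing forward as they close: fully open they stand 13 mm farther back than shut.
Start: joints at [-1.29, 0.477, 0.022, 1.555, -0.011, 1.109, -0.083], TCP at [0.256, 0.625, 0.231] pointing down, gripper open.
Joint ranges: [-2.96, 2.96], [-0.34, 2.1], [-1.41, 1.46], [0.24, 2.44], [-1.37, 4.51], [0.17, 1.92], [-2.96, 2.96]. Speed limits (rad/s): [2.39, 2.39, 3.14, 3.14, 3.14, 3.14, 3.14].

## Interface

Orientations are given as a rotation vector (axis times angle).
In Python, from bench import r gives the robot as it stands. The module is installed in compiled form; this text tells all that it offers.
- The arm moves only by the tool send_rows, never from a script. Its argument "moves" is one flat list of numbers, 4 for each row, row after row: the shift along the tool's x, y, z in mm, then the turn about the tool's z in degrees. A call has 1 to 8 rows; each row is the pose to reach, as a shift and turn from the pose commanded when the call began, along the tool's axes at that moment; what a row does not reach only later rows make up. A row lasts 1/8 s, in which the tool goes at most 62.5 mm and 10.7 degrees, less where a joint would pass 70% of its speed; a pose out of reach is approached as far as the arm can. A call with a gripper value outside its range is refused whole. "hand" is the closure, from 0 (fully open) to 1 (shut), set as the call begins (left out, the last holds). The fingers move at their own pace and stop on an object; "newtons" is the grip in N (left out, the last holds). Time passes only in rows, so rows that repeat a pose let the fingers close. It gives the time, the measured TCP pose, the force and the opening at its end, in the units of the state.
- r.get_obs(): the state, without advancing time (a new reading comes with each control period).
- r.grab_frame(name): name is "scene" or "top" or "wrist"; returns a dict with "img" (480x640x3 uint8, red, green, blue), "mtx" (3x3 intrinsics, pixels), "world_to_cam" (4x4, takes a point from world to camera coordinates). Camera axes: x right, y up, looking along -z (the intrinsics and any distortion apply to the point x, -y, -z); pixel columns grow to the right and rows downward; lengths in m; the calibration is good to about 2 mm. A picture is of the moment at which its call begins. There is no depth.
- r.hand_in(): hands the job in, once; it reports no verdict.
The state is a dict: "clock": time; "joints": joint angles; "qvel": joint speeds; "tau": joint torques, N m; "tcp_pos": TCP position; "orientation": TCP orientation; "contact_force": force on the tool from outside, world axes, zero at the start; "moment": the same for the moment, N m; "grip_width": finger opening in m.
Only numpy, scipy, OpenCV 4.12 (cv2) and the standard library are available. Lean on these libraries where they do the work, as an engineer would, in place of code of your own. Each camera call takes 0.05 s, during which the arm holds its last target.

## Working session

There is one attempt and no reset: what is moved stays moved. The work goes in short steps, Python scripts to look and compute and a tool call to move; the robot and the scene stay as the last step left them, time stands still between calls to the robot, and variables do not carry over. Pictures are saved under pics/ and viewed, and the job is handed in when it is done.

Besides the shell and the picture viewer there is one more tool, called by a JSON object that holds its "name" and its "arguments", one argument or row to a line. send_rows: Moves the arm, as the interface text tells. Its arguments: {"type":"object","properties":{"moves":{"type":"array"},"hand":{"type":"number"},"newtons":{"type":"number"}},"required":["moves"]}

```bash
mkdir -p pics; python3 - <<'E'
from bench import r
import cv2,numpy as np
print(r.get_obs()); print(r.grasp_offset)
for n in["scene","top","wrist"]:
    f=r.grab_frame(n); cv2.imwrite(f"pics/{n}0.png",f["img"][:,:,::-1]); np.savez(f"pics/{n}0.npz",**{k:f[k] for k in f})
    print(n,f["mtx"].tolist(),np.round(f["world_to_cam"],4).tolist(),list(f.keys()))
E
```

```text
{'clock': 0.0, 'joints': array([-1.29010954,  0.47777747,  0.02229848,  1.55644568, -0.01149298,
        1.10929536, -0.08310878]), 'qvel': array([ 0.00073364, -0.00096086,  0.00059011, -0.00189995,  0.00066949,
       -0.00048096,  0.00153087]), 'tau': array([-2.83125846e-04, -5.96459198e+01,  1.60803493e+00, -2.81193942e+01,
        1.25515464e-02,  9.70438414e-03,  4.30124919e-05]), 'tcp_pos': array([0.25563816, 0.62408375, 0.23034253]), 'orientation': array([-6.06740268e-01, -3.08221139e+00,  2.80167921e-03]), 'contact_force': array([ 0.23230576,  0.39313297, -0.32011492]), 'moment': array([-3.90630111e-02,  6.89867128e-05,  9.25176691e-03]), 'grip_width': 0.08542866837567596}
0.0187
scene [[521.1327527928745, 0.0, 315.47084570882515], [0.0, 521.1327527928745, 240.43533625054295], [0.0, 0.0, 1.0]] [[0.9895, 0.1444, 0.0001, -0.484], [-0.1071, 0.7331, 0.6716, -0.0245], [0.0969, -0.6646, 0.7409, -1.5781], [0.0, 0.0, 0.0, 1.0]] ['img', 'mtx', 'world_to_cam']
top [[448.20162412538895, 0.0, 326.05810977195773], [0.0, 448.20162412538895, 240.55695229075002], [0.0, 0.0, 1.0]] [[0.0208, -0.9996, -0.0164, 0.0276], [0.9849, 0.0176, 0.1724, -0.5244], [-0.172, -0.0197, 0.9849, -1.1508], [0.0, 0.0, 0.0, 1.0]] ['img', 'mtx', 'world_to_cam']
wrist [[351.078886389142, 0.0, 319.028571695362], [0.0, 351.078886389142, 240.35304732610516], [0.0, 0.0, 1.0]] [[0.3788, 0.9255, -0.0017, -0.6736], [-0.8854, 0.3618, -0.2919, 0.0376], [-0.2696, 0.112, 0.9564, -0.3787], [0.0, 0.0, 0.0, 1.0]] ['img', 'mtx', 'world_to_cam']
```

View pics/scene0.png

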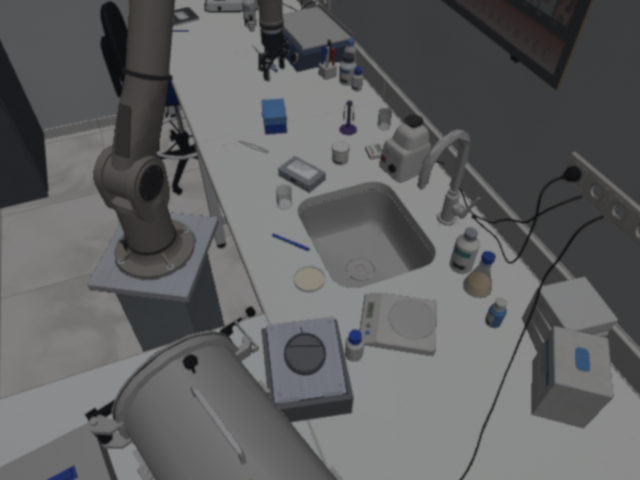

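View pics/top0.png

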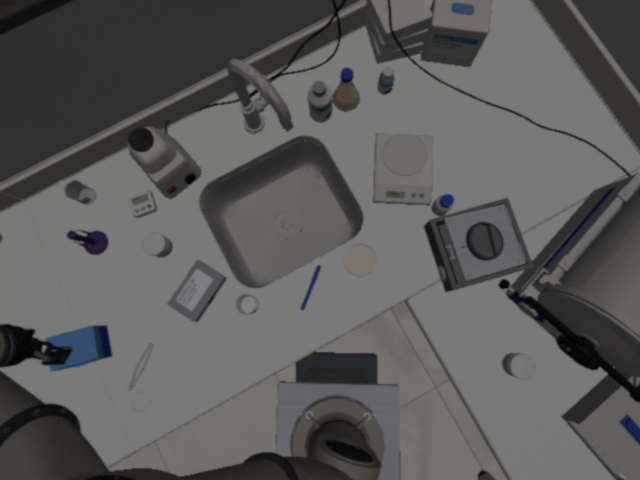

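View pics/wrist0.png

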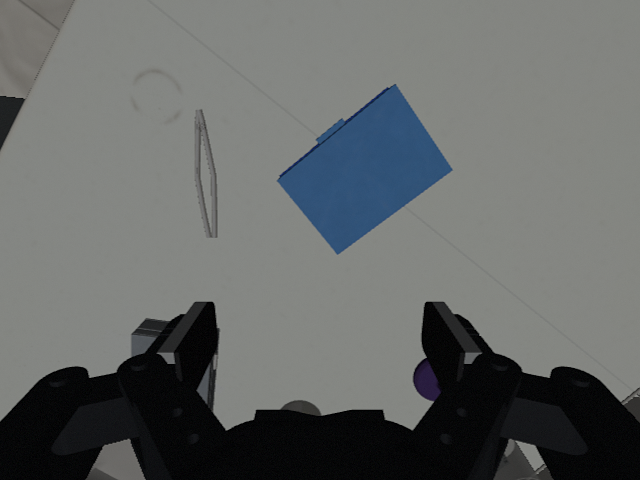

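```bash
python3 - <<'E'
import cv2
a=cv2.imread("pics/top0.png")[180:310,400:560]; cv2.imwrite("pics/c1.png",cv2.convertScaleAbs(cv2.resize(a,None,fx=5,fy=4.6,interpolation=2),alpha=1.8))
a=cv2.imread("pics/scene0.png")[300:430,240:400]; cv2.imwrite("pics/c2.png",cv2.convertScaleAbs(cv2.resize(a,None,fx=5,fy=4.6,interpolation=2),alpha=1.8))
E
```

```text
(no output)
```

View pics/c1.png

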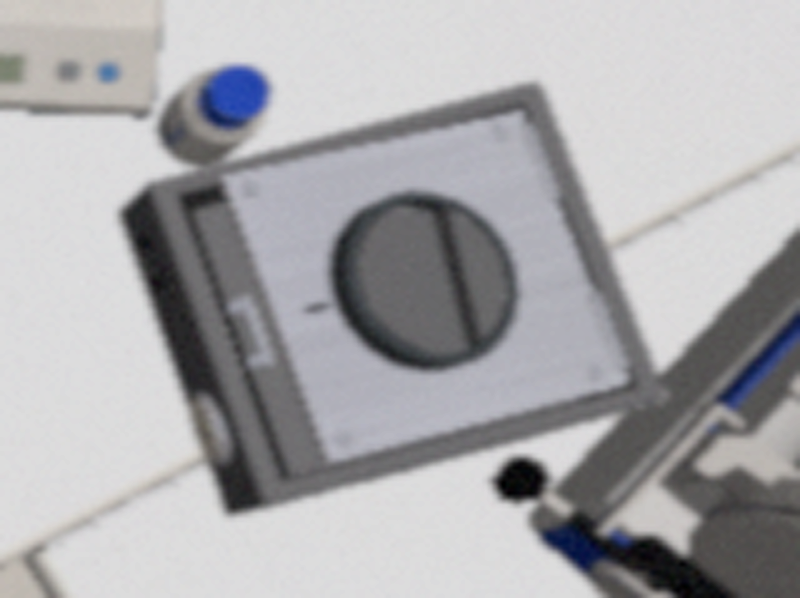

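View pics/c2.png

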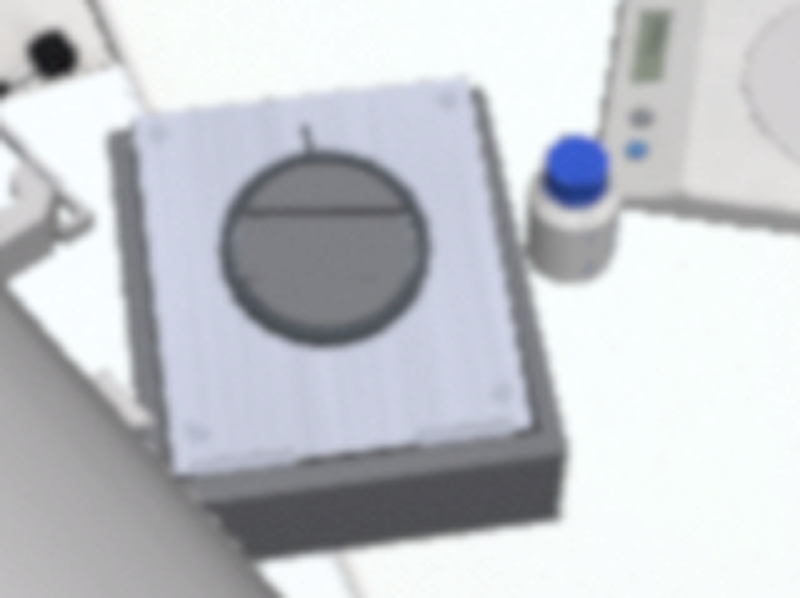

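```bash
cat > h.py <<'E'
import numpy as np,cv2
def load(n): 
    d=np.load(f"pics/{n}.npz"); return d["mtx"],d["world_to_cam"],d["img"]
def ray(K,T,p):
    d=np.array([(p[0]-K[0,2])/K[0,0],-(p[1]-K[1,2])/K[1,1],-1.]); R=T[:3,:3]
    return -R.T@T[:3,3], R.T@d/np.linalg.norm(d)
def plane(K,T,p,z):
    o,d=ray(K,T,p); return o+d*(z-o[2])/d[2]
def tri(*obs):
    A=np.zeros((3,3));b=np.zeros(3);L=[]
    for K,T,p in obs:
        o,d=ray(K,T,p);P=np.eye(3)-np.outer(d,d);A+=P;b+=P@o;L.append((o,P))
    x=np.linalg.solve(A,b); return x,[round(float(np.linalg.norm(P@(x-o))),4) for o,P in L]
def proj(K,T,X):
    c=T[:3,:3]@X+T[:3,3]; return K[0,0]*c[0]/-c[2]+K[0,2], K[1,1]*-c[1]/-c[2]+K[1,2]
E
python3 - <<'E'
from h import *
K,T,_=load("top0");S,U,_=load("scene0")
ct=lambda x,y:(400+x/5-.4,180+y/4.6-.4); cs=lambda x,y:(240+x/5-.4,300+y/4.6-.4)
c={"RL?":(540,85),"RR":(657,393),"FL":(155,185),"FR":(265,505)}
P={k:plane(K,T,ct(*v),.086) for k,v in c.items()}
for k in P: print(k,P[k].round(4))
n=lambda a,b:np.linalg.norm(P[a]-P[b]).round(4)
print(n("RL?","RR"),n("FL","FR"),n("RL?","FL"),n("RR","FR"))
for nm,a,b in [("ball",(520,480),(52,52)),("linefrontmark",(305,309),(304,127)),("hatchFL",(222,180),(465,80)),("hatchFR",(325,462),(137,118)),("rimRearLeftcorner",(540,85),(563,440)),("collarcentre",(428,280),(325,247)),("cap",(238,95),(577,160))]:
    x,e=tri((K,T,ct(*a)),(S,U,cs(*b)));print(nm,x.round(4),e)
for p in [(560,490),(640,180),(520,290),(540,325)]: print(p,plane(K,T,p,.1).round(3),plane(K,T,p,.3).round(3))
E
```

```text
RL? [ 0.6375 -0.4335  0.086 ]
RR [ 0.4631 -0.4839  0.086 ]
FL [ 0.5761 -0.2326  0.086 ]
FR [ 0.3976 -0.2844  0.086 ]
0.1816 0.1858 0.21 0.21
ball [ 0.3988 -0.349   0.2561] [0.0007, 0.0007]
linefrontmark [ 0.4976 -0.2952  0.132 ] [0.0015, 0.0015]
hatchFL [ 0.5686 -0.2559  0.1321] [0.0004, 0.0004]
hatchFR [ 0.4172 -0.3019  0.1324] [0.0004, 0.0004]
rimRearLeftcorner [ 0.6349 -0.4304  0.0941] [0.0003, 0.0003]
collarcentre [ 0.5168 -0.3584  0.1239] [0.0006, 0.0006]
cap [ 0.6262 -0.2741  0.0963] [0.0001, 0.0001]
(560, 490) [-0.059 -0.514  0.1  ] [ 0.008 -0.42   0.3  ]
(640, 180) [ 0.687 -0.769  0.1  ] [ 0.622 -0.63   0.3  ]
(520, 290) [ 0.398 -0.447  0.1  ] [ 0.384 -0.365  0.3  ]
(540, 325) [ 0.314 -0.491  0.1  ] [ 0.315 -0.401  0.3  ]
```

```bash
cat >> h.py <<'E'
from scipy.spatial.transform import Rotation as Ro
def totool(o,tgt,yaz=None):
    R=Ro.from_rotvec(o["orientation"]).as_matrix()
    d=R.T@(np.array(tgt)-o["tcp_pos"])*1000
    az=np.degrees(np.arctan2(R[1,1],R[0,1])); return d.round(1), round(az,1), None if yaz is None else round((az-yaz+180)%360-180,1)
E
python3 - <<'E'
from h import *
from bench import r
o=r.get_obs()
R=Ro.from_rotvec(o["orientation"]).as_matrix();print(R.round(3))
for t in [(.3,.57,.26),(.45,.35,.3),(.52,.1,.3),(.53,-.1,.3),(.51,-.22,.3)]: print(t,totool(o,t,12))
K,T,_=load("top0");S,U,_=load("scene0")
print("faucet",tri((K,T,(288,125)),(S,U,(424,185))), tri((K,T,(235,65)),(S,U,(462,135))))
W,V,_=load("wrist0"); C=-V[:3,:3].T@V[:3,3]; print("cam in tool",R.T@(C-o["tcp_pos"]))
E
```

```text
[[-0.925  0.379 -0.   ]
 [ 0.379  0.925 -0.001]
 [-0.    -0.001 -1.   ]]
(0.3, 0.57, 0.26) (array([-61.5, -33.4, -29.4]), np.float64(67.7), np.float64(55.7))
(0.45, 0.35, 0.3) (array([-283.7, -180.2,  -69.2]), np.float64(67.7), np.float64(55.7))
(0.52, 0.1, 0.3) (array([-443.3, -385. ,  -68.9]), np.float64(67.7), np.float64(55.7))
(0.53, -0.1, 0.3) (array([-528.4, -566.3,  -68.6]), np.float64(67.7), np.float64(55.7))
(0.51, -0.22, 0.3) (array([-555.3, -684.9,  -68.4]), np.float64(67.7), np.float64(55.7))
faucet (array([0.76526139, 0.12935124, 0.23958599]), [0.0024, 0.0024]) (array([0.85399265, 0.23670477, 0.3374964 ]), [0.0009, 0.0009])
cam in tool [ 0.07481706 -0.00060963 -0.14153073]
```

{"name": "send_rows", "arguments": {
  "moves": [-45, -25, -30, 5, -100, -60, -60, 10, -155, -95, -70, 16, -205, -130, -70, 22, -255, -165, -70, 28, -300, -200, -70, 34, -340, -245, -70, 40, -380, -290, -70, 46],
  "hand": 1
}}

```text
clock: 1.15
tcp_pos: [0.498, 0.2101, 0.3012]
orientation: [-1.768, -2.597, 0.0]
contact_force: [0.7, 0.7, -0.3]
grip_width: -0.0004
```

```bash
python3 - <<'E'
from h import *
from bench import r
o=r.get_obs()
for t in [(.52,.1,.3),(.53,-.0,.3),(.53,-.1,.3),(.51,-.19,.3)]: print(t,totool(o,t,12))
E
```

```text
(0.52, 0.1, 0.3) (array([-110.5,  -19.9,    1.2]), np.float64(21.5), np.float64(9.5))
(0.53, -0.0, 0.3) (array([-207.2,  -47.3,    1.2]), np.float64(21.5), np.float64(9.5))
(0.53, -0.1, 0.3) (array([-300.2,  -84. ,    1.2]), np.float64(21.5), np.float64(9.5))
(0.51, -0.19, 0.3) (array([-376.6, -135.6,    1.2]), np.float64(21.5), np.float64(9.5))
```

{"name": "send_rows", "arguments": {
  "moves": [-50, -5, 0, 2, -105, -15, 0, 4, -160, -32, 0, 6, -215, -50, 0, 8, -270, -70, 0, 9, -325, -95, 0, 9, -375, -130, 0, 9, -380, -135, 0, 9]
}}

```text
clock: 2.15
tcp_pos: [0.5106, -0.1962, 0.3015]
orientation: [1.972, 2.445, -0.002]
contact_force: [0.1, 0.4, 0.3]
grip_width: 0.0004
```

```bash
cat > snap.py <<'E'
import sys
from h import *
from bench import r
def snap(name,tag):
    f=r.grab_frame(name); np.savez(f"pics/{name}{tag}.npz",**f); cv2.imwrite(f"pics/{name}{tag}.png",cv2.convertScaleAbs(f["img"][:,:,::-1],alpha=1.6))
if __name__=="__main__":
    for n in sys.argv[2:]: snap(n,sys.argv[1])
    o=r.get_obs(); print(o["clock"],o["tcp_pos"].round(4),o["contact_force"].round(2),o["joints"].round(2))
E
python3 snap.py 1 wrist top scene
```

```text
2.3 [ 0.5129 -0.19    0.3011] [-0.31 -0.14 -1.2 ] [-0.28  0.22  0.63  1.81 -0.14  1.15  0.61]
```

View pics/wrist1.png

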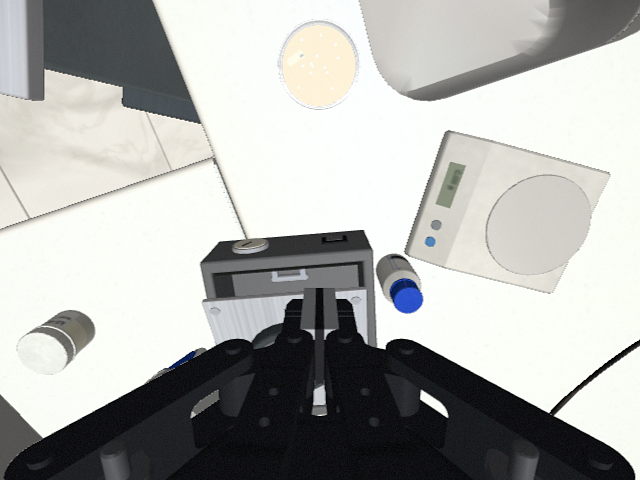

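View pics/scene1.png

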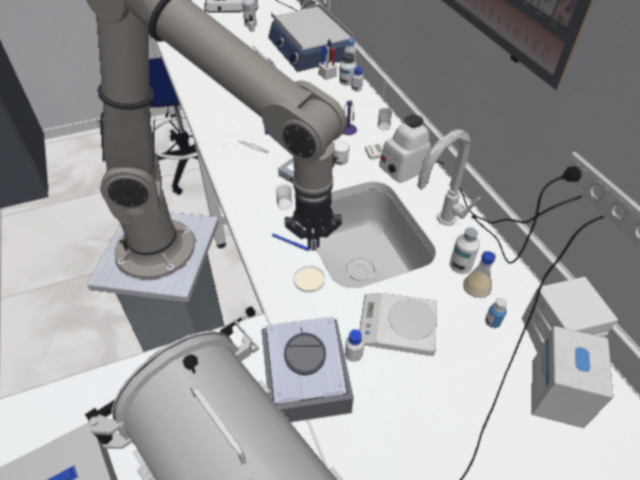

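```bash
python3 - <<'E'
import cv2
a=cv2.imread("pics/wrist1.png")[220:380,190:390]; cv2.imwrite("pics/c3.png",cv2.resize(a,None,fx=4,fy=3.75,interpolation=2))
E
```

```text
(no output)
```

View pics/c3.png

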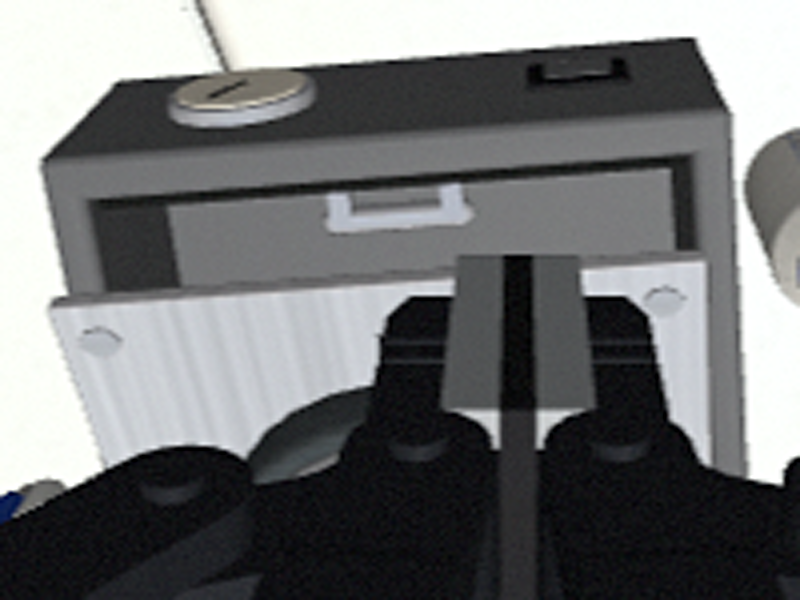

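```bash
python3 - <<'E'
from h import *
from bench import r
W,V,_=load("wrist1");o=r.get_obs()
R=Ro.from_rotvec(o["orientation"]).as_matrix();p=o["tcp_pos"]
for x in (-.011,.011):
  for z in (0,-.005,-.01,-.015,-.02,-.03):
    print(x,z,[tuple(np.round([(q[0]-190)*4,(q[1]-220)*3.75])) for y in(-.0145,-.0075,.0075,.0145) for q in [proj(W,V,p+R@np.array([x,y,z]))]])
cw=lambda x,y:(190+x/4-.4,220+y/3.75-.4)
K,T,_=load("top0");ct=lambda x,y:(400+x/5-.4,180+y/4.6-.4)
for nm,a,b in [("hatchFL",(222,180),(705,263)),("hatchFR",(325,462),(52,308)),("rimFL",(155,185),(730,115)),("rimFR",(265,505),(45,160))]:
    x,e=tri((K,T,ct(*a)),(W,V,cw(*b)));print(nm,x.round(4),e, plane(W,V,cw(*b),.086).round(4))
E
```

```text
-0.011 0 [(np.float64(426.0), np.float64(365.0)), (np.float64(487.0), np.float64(364.0)), (np.float64(620.0), np.float64(363.0)), (np.float64(681.0), np.float64(363.0))]
-0.011 -0.005 [(np.float64(423.0), np.float64(386.0)), (np.float64(486.0), np.float64(386.0)), (np.float64(623.0), np.float64(385.0)), (np.float64(687.0), np.float64(384.0))]
-0.011 -0.01 [(np.float64(420.0), np.float64(409.0)), (np.float64(485.0), np.float64(408.0)), (np.float64(626.0), np.float64(407.0)), (np.float64(692.0), np.float64(407.0))]
-0.011 -0.015 [(np.float64(417.0), np.float64(433.0)), (np.float64(484.0), np.float64(433.0)), (np.float64(630.0), np.float64(432.0)), (np.float64(698.0), np.float64(431.0))]
-0.011 -0.02 [(np.float64(413.0), np.float64(459.0)), (np.float64(483.0), np.float64(459.0)), (np.float64(634.0), np.float64(458.0)), (np.float64(704.0), np.float64(457.0))]
-0.011 -0.03 [(np.float64(405.0), np.float64(517.0)), (np.float64(481.0), np.float64(516.0)), (np.float64(642.0), np.float64(515.0)), (np.float64(718.0), np.float64(515.0))]
0.011 0 [(np.float64(420.0), np.float64(196.0)), (np.float
[... 579 characters left out ...]
t64(248.0)), (np.float64(704.0), np.float64(248.0))]
0.011 -0.02 [(np.float64(406.0), np.float64(271.0)), (np.float64(480.0), np.float64(270.0)), (np.float64(637.0), np.float64(269.0)), (np.float64(711.0), np.float64(268.0))]
0.011 -0.03 [(np.float64(398.0), np.float64(317.0)), (np.float64(477.0), np.float64(316.0)), (np.float64(647.0), np.float64(315.0)), (np.float64(726.0), np.float64(314.0))]
hatchFL [ 0.5687 -0.2554  0.1337] [0.0001, 0.0001] [ 0.5803 -0.2758  0.086 ]
hatchFR [ 0.4171 -0.3007  0.1355] [0.0002, 0.0002] [ 0.4046 -0.3291  0.086 ]
rimFL [ 0.5844 -0.2409  0.0477] [0.0004, 0.0004] [ 0.5753 -0.2295  0.086 ]
rimFR [ 0.3973 -0.2838  0.0846] [0.001, 0.001] [ 0.3972 -0.2822  0.086 ]
```

```bash
python3 - <<'E'
from h import *
from bench import r
o=r.get_obs(); print(o["tcp_pos"],o["clock"])
for t in [(.4967,-.2895,.2),(.4967,-.2895,.13),(.4967,-.2895,.085)]: print(t,totool(o,t,17.6))
E
```

```text
[ 0.5128672  -0.19004693  0.30109115] 2.3
(0.4967, -0.2895, 0.2) (array([-93.5, -37.7, 101. ]), np.float64(12.7), np.float64(-4.9))
(0.4967, -0.2895, 0.13) (array([-93.6, -37.7, 171. ]), np.float64(12.7), np.float64(-4.9))
(0.4967, -0.2895, 0.085) (array([-93.6, -37.7, 216. ]), np.float64(12.7), np.float64(-4.9))
```

{"name": "send_rows", "arguments": {
  "moves": [-45, -18, 30, 0, -93, -37, 70, -2, -93, -38, 115, -5, -93, -38, 145, -5, -93, -38, 150, -5, -93, -38, 150, -5]
}}

```text
clock: 3.05
tcp_pos: [0.4973, -0.2888, 0.1518]
orientation: [1.85, 2.539, 0.001]
contact_force: [1.1, -0.2, -0.3]
grip_width: -0.0001
```

```bash
python3 snap.py 2 wrist scene; python3 -c "
from h import *
from bench import r
print(totool(r.get_obs(),(.4967,-.2895,.086),17.6))"
```

```text
3.15 [ 0.4975 -0.2896  0.1527] [ 0.01 -0.37  0.03] [-0.02  0.45  0.58  1.9  -0.32  0.87  1.02]
(array([ 0.5, -0.9, 66.7]), np.float64(17.8), np.float64(0.2))
```

View pics/wrist2.png

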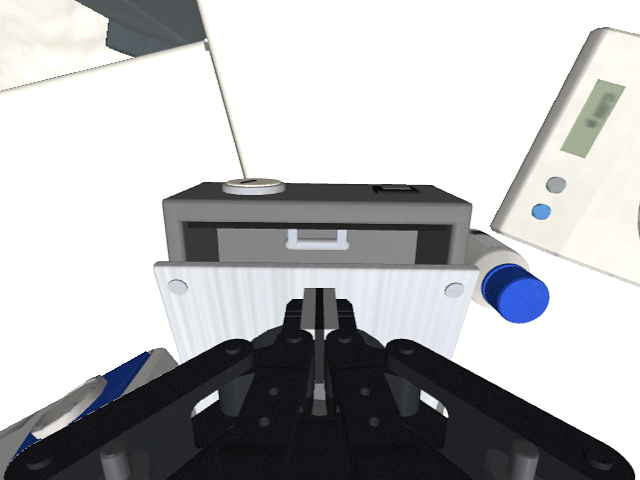

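View pics/scene2.png

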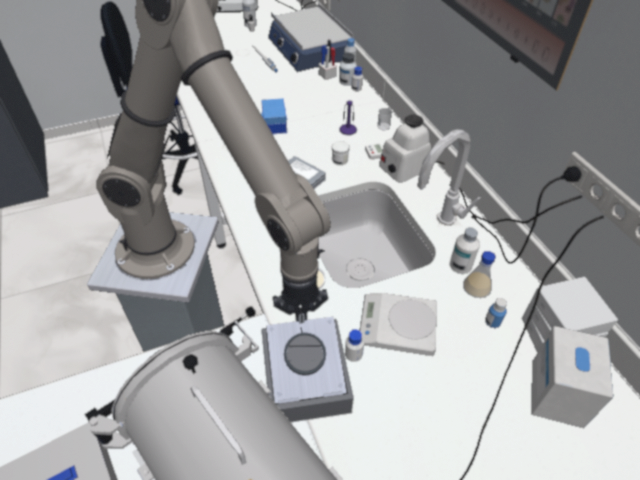

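{"name": "send_rows", "arguments": {
  "moves": [0, -1, 15, 0, 0, -1, 28, 0, 0, -1, 38, 0, 0, -1, 48, 0, 0, -1, 56, 0, 0, -1, 62, 0, 0, -1, 66, 0, 0, -1, 68, 0]
}}

```text
clock: 4.15
tcp_pos: [0.4952, -0.2901, 0.0857]
orientation: [-1.853, -2.536, -0.003]
contact_force: [-11.3, 9.6, 41.6]
grip_width: -0.0005
```

```bash
python3 snap.py 3 wrist; python3 -c "
from h import *
from bench import r
print(totool(r.get_obs(),(.4967,-.2895,.086),17.6))"
```

```text
4.2 [ 0.4952 -0.2901  0.0858] [-7.71  7.15 27.06] [ 0.03  0.54  0.52  1.95 -0.39  0.75  1.08]
(array([ 0.1,  1.6, -0.2]), np.float64(17.7), np.float64(0.1))
```

View pics/wrist3.png

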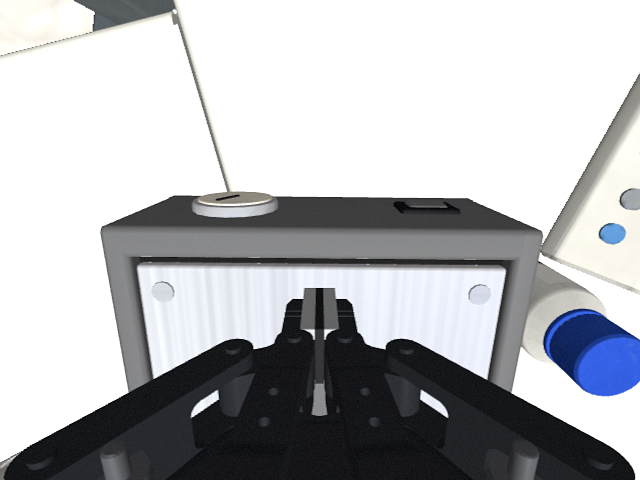

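{"name": "send_rows", "arguments": {
  "moves": [0, 0, -20, 0, 0, 0, -50, 0, 0, 20, -85, 0, -10, 50, -115, 0, -30, 80, -120, 0, -40, 85, -120, 0, -40, 85, -120, 0]
}}

```text
clock: 5.08
tcp_pos: [0.5876, -0.3034, 0.2028]
orientation: [-1.854, -2.535, 0.002]
contact_force: [-0.9, -0.6, -0.1]
grip_width: 0.0001
```

```bash
python3 snap.py 4 wrist scene top
```

```text
5.225 [ 0.5869 -0.3025  0.2028] [-0.03  0.29  0.21] [-0.02  0.53  0.58  1.65 -0.33  1.06  0.97]
```

View pics/wrist4.png

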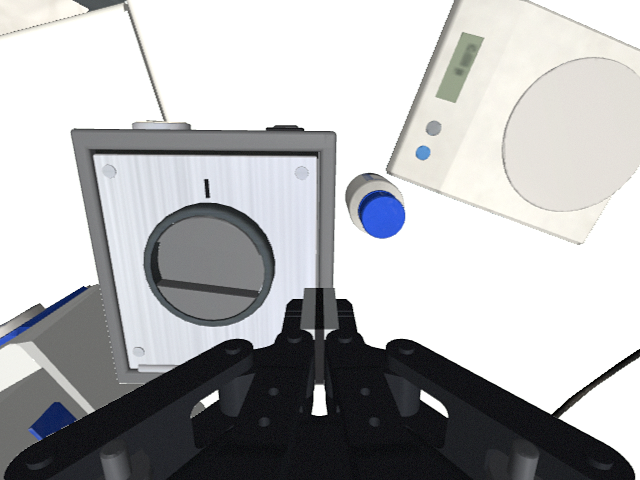

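View pics/top4.png

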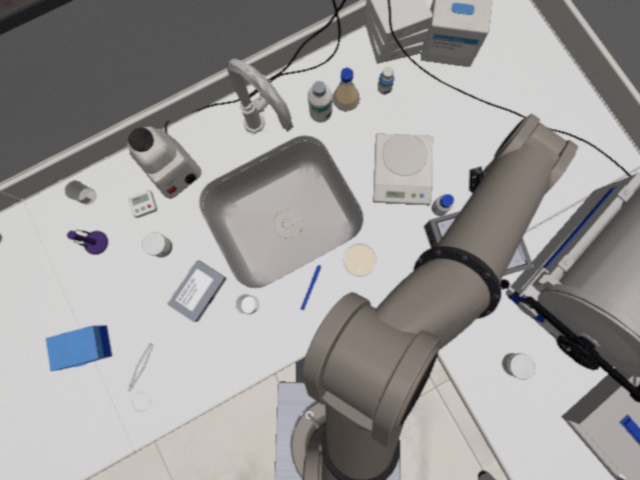

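View pics/scene4.png

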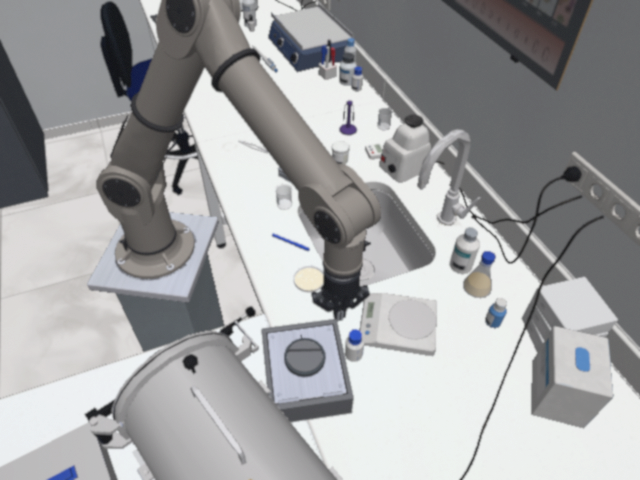

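```bash
python3 - <<'E'
import cv2
a=cv2.imread("pics/wrist4.png")[170:340,100:300]; cv2.imwrite("pics/c4.png",cv2.convertScaleAbs(cv2.resize(a,None,fx=4,fy=3.5,interpolation=2),alpha=1))
E
```

```text
(no output)
```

View pics/c4.png

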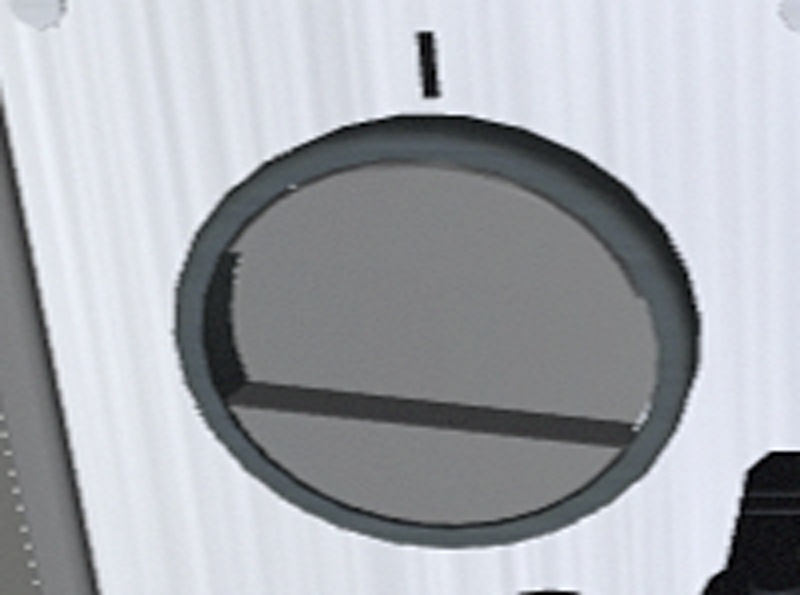

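```bash
python3 - <<'E'
from h import *
from bench import r
W,V,_=load("wrist4");cw=lambda x,y:(100+x/4-.4,170+y/3.5-.4)
from scipy.optimize import least_squares
P=np.array([plane(W,V,cw(*q),.102)[:2] for q in [(430,160),(290,190),(230,245),(205,320),(235,405),(330,487),(450,523),(580,487),(640,290),(657,345)]])
s=least_squares(lambda p:np.hypot(*(P-p[:2]).T)-p[2],[.51,-.35,.043]); print("inner",s.x.round(4),(s.fun*1e3).round(1))
a,b=[plane(W,V,cw(*q),.1015)[:2] for q in[(228,402),(622,446)]]
d=(b-a)/np.linalg.norm(b-a); print("az wall top",np.degrees(np.arctan2(d[1],d[0])), "len",np.linalg.norm(b-a),"offset from centre",np.cross(d,s.x[:2]-a))
a,b=[plane(W,V,cw(*q),.0895)[:2] for q in[(240,382),(632,425)]]
d=(b-a)/np.linalg.norm(b-a); print("az wall bot",np.degrees(np.arctan2(d[1],d[0])),"offset",np.cross(d,s.x[:2]-a))
m=[plane(W,V,cw(*q),.086)[:2] for q in[(425,32),(432,97)]];print("mark",m); v=m[0]-m[1];print(np.degrees(np.arctan2(v[1],v[0])))
w=lambda u,v:plane(W,V,(u,v),.086).round(4)
print("rim",w(72,130),w(336,131))
o=r.get_obs()
E
```

```text
inner [ 0.5151 -0.3494  0.0411] [-0.4 -0.1  0.3  0.8 -0.3 -1.1  0.6  0.2 -0.2  0.3]
az wall top 9.664084421310662 len 0.07435757279076785 offset from centre 0.018253766809495284
az wall bot 9.849259993951515 offset 0.019037690778796225
mark [array([ 0.49509601, -0.28831801]), array([ 0.49925731, -0.30134902])]
107.7102910040898
rim [ 0.3981 -0.2835  0.086 ] [ 0.5752 -0.2279  0.086 ]<stdin>:8: DeprecationWarning: Arrays of 2-dimensional vectors are deprecated. Use arrays of 3-dimensional vectors instead. (deprecated in NumPy 2.0)
<stdin>:10: DeprecationWarning: Arrays of 2-dimensional vectors are deprecated. Use arrays of 3-dimensional vectors instead. (deprecated in NumPy 2.0)
```

```bash
python3 - <<'E'
from h import *
from bench import r
o=r.get_obs(); print(o["tcp_pos"],o["clock"])
for t in [(.5384,-.3466,.12),(.5384,-.3466,.095)]: print(t,totool(o,t,9.7))
E
```

```text
[ 0.58691732 -0.3025383   0.20282161] 5.225
(0.5384, -0.3466, 0.12) (array([-27.4, -59.5,  82.9]), np.float64(17.6), np.float64(7.9))
(0.5384, -0.3466, 0.095) (array([-27.4, -59.5, 107.9]), np.float64(17.6), np.float64(7.9))
```

{"name": "send_rows", "arguments": {
  "moves": [-12, -25, 20, 3, -27, -55, 45, 6, -27, -60, 70, 8, -27, -60, 80, 8, -27, -60, 80, 8, -27, -60, 80, 8]
}}

```text
clock: 5.98
tcp_pos: [0.5405, -0.3462, 0.1243]
orientation: [2.022, 2.402, 0.001]
contact_force: [-1.0, 0.0, 0.2]
grip_width: 0.0001
```

```bash
python3 snap.py 5 scene wrist;  python3 -c "
from h import *
from bench import r
print(totool(r.get_obs(),(.5384,-.3466,.094),9.7))"
```

```text
6.075 [ 0.5404 -0.3464  0.1243] [-0.73  0.44 -0.39] [ 0.06  0.6   0.58  1.76 -0.4   0.9   0.99]
(array([ 0.1, -2.1, 30.3]), np.float64(9.8), np.float64(0.1))
```

View pics/scene5.png

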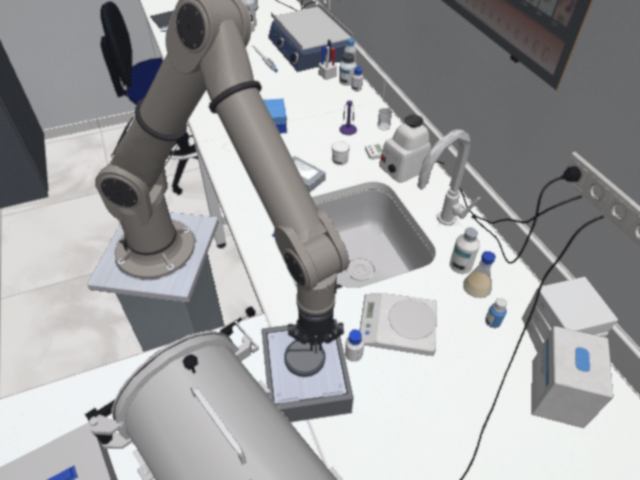

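View pics/wrist5.png

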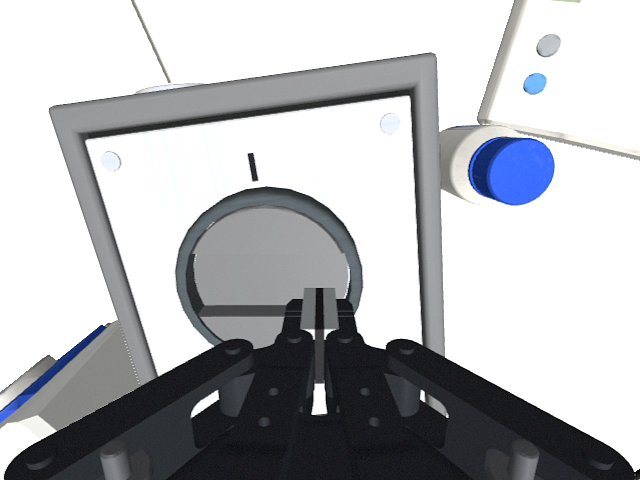

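{"name": "send_rows", "arguments": {
  "moves": [0, -2, 8, 0, 0, -2, 16, 0, 0, -2, 23, 0, 0, -2, 28, 0, 0, -2, 30, 0, 0, -2, 30, 0]
}}

```text
clock: 6.82
tcp_pos: [0.5375, -0.3467, 0.0932]
orientation: [-2.025, -2.402, 0.0]
contact_force: [-0.4, -0.6, -0.4]
grip_width: 0.0004
```

```bash
python3 snap.py 6 wrist;  python3 -c "
from h import *
from bench import r
o=r.get_obs()
print(totool(o,(.5384,-.3466,.094),9.7),totool(o,(.5157,-.3505,.094)))"
```

```text
6.875 [ 0.5376 -0.3468  0.0934] [ 0.25 -0.74  0.3 ] [ 0.08  0.63  0.55  1.78 -0.43  0.85  1.01]
(array([ 0.1,  0.9, -0.6]), np.float64(9.7), np.float64(0.0)) (array([  0.1, -22.2,  -0.6]), np.float64(9.7), None)
```

View pics/wrist6.png

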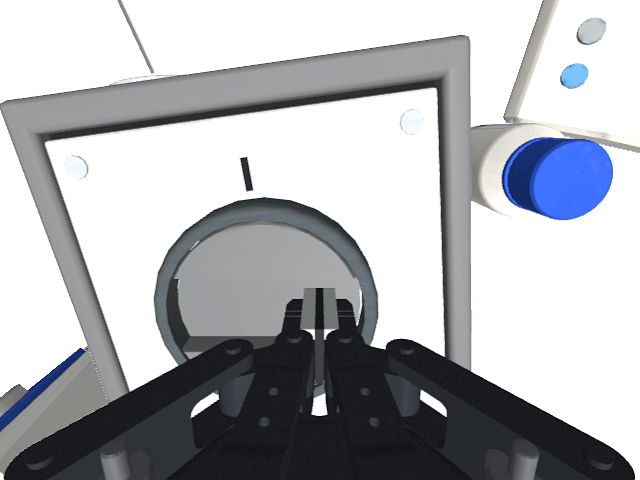

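{"name": "send_rows", "arguments": {
  "moves": [-4, 0, 0, 0, -7, 0, 0, 0, -10, -1, 0, 8, -13, -3, 0, 16, -15, -5, 0, 24, -18, -7, 0, 32, -20, -10, 0, 40, -20, -10, 0, 40]
}}

```text
clock: 7.88
tcp_pos: [0.5322, -0.3673, 0.0934]
orientation: [-2.723, -1.567, -0.002]
contact_force: [2.3, 3.5, 1.3]
grip_width: 0.0003
```

```bash
python3 snap.py 7 wrist scene;  python3 -c "
from h import *
from bench import r
o=r.get_obs()
print(totool(o,(.5157,-.3505,.094)))"
```

```text
7.975 [ 0.532  -0.3674  0.0934] [2.29 3.91 1.31] [ 0.01  0.7   0.73  1.77 -0.58  0.9   0.48]
(array([  6.5, -22.6,  -0.6]), np.float64(-30.1), None)
```

View pics/wrist7.png

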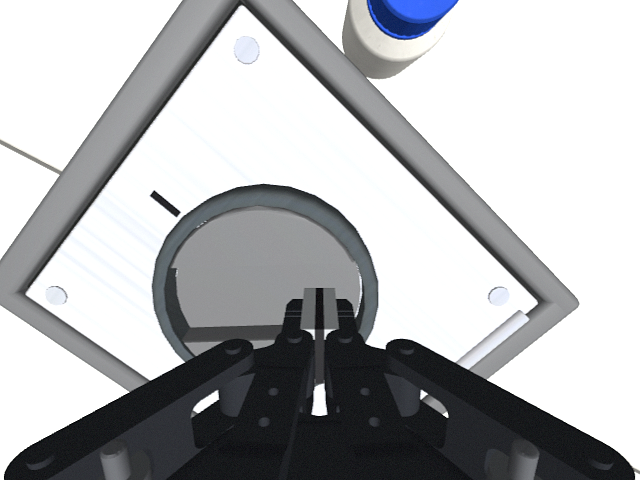

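View pics/scene7.png

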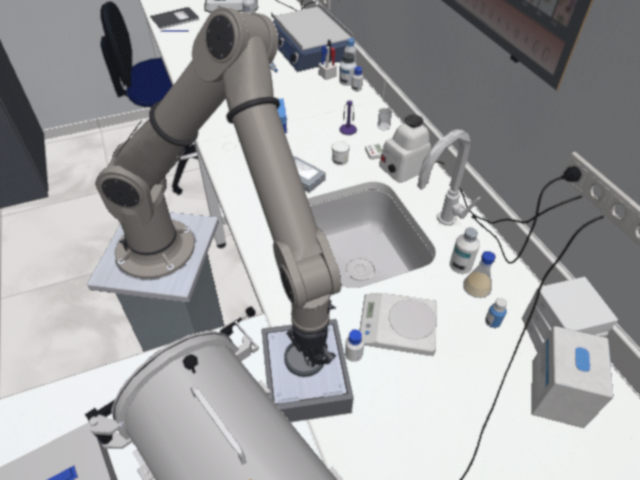

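{"name": "send_rows", "arguments": {
  "moves": [-3, -1, 0, 9, -7, -3, 0, 18, -9, -6, 0, 27, -12, -8, 0, 36, -14, -11, 0, 42, -15, -13, 0, 44, -15, -13, 0, 44]
}}

```text
clock: 8.85
tcp_pos: [0.5155, -0.3744, 0.0937]
orientation: [3.109, 0.435, 0.007]
contact_force: [8.8, 0.2, -2.8]
grip_width: -0.0003
```

```bash
python3 snap.py 8 wrist;  python3 -c "
from h import *
from bench import r
o=r.get_obs()
print(totool(o,(.5157,-.3505,.094)),o['moment'])"
```

```text
8.9 [ 0.5155 -0.3744  0.0937] [ 9.31  0.76 -2.76] [-0.08  0.77  0.92  1.81 -0.75  0.95 -0.13]
(array([  6.8, -22.9,  -0.3]), np.float64(-74.0), None) [ 0.13168311 -1.9783973  -0.01407204]
```

View pics/wrist8.png

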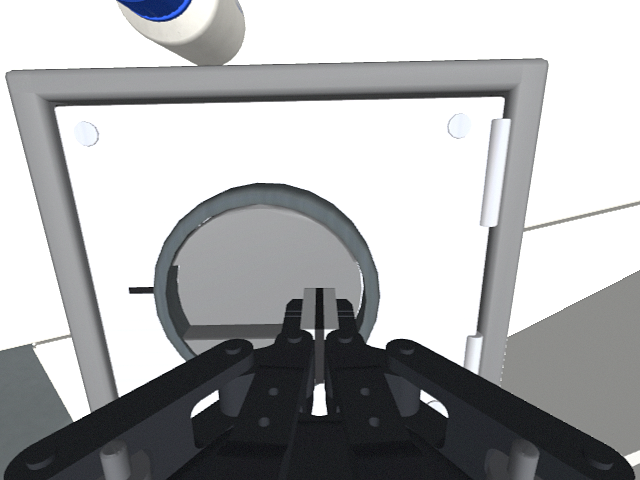

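{"name": "send_rows", "arguments": {
  "moves": [-2, 0, 0, 1, -4, 0, 0, 1, -6, 0, 0, 1, -6, 0, 0, 1, -6, 0, 0, 1]
}}

```text
clock: 9.52
tcp_pos: [0.5151, -0.3745, 0.0939]
orientation: [3.111, 0.415, 0.018]
contact_force: [20.7, 1.3, -7.3]
grip_width: 0.0
```

```bash
python3 snap.py 9 wrist;  python3 -c "
from h import *
from bench import r
o=r.get_obs()
print(totool(o,(.5157,-.3505,.094)),o['moment'])"
```

```text
9.575 [ 0.5151 -0.3745  0.0939] [20.64  1.74 -6.83] [-0.08  0.77  0.92  1.81 -0.76  0.95 -0.13]
(array([  6.8, -23. ,  -0.1]), np.float64(-74.8), None) [ 0.3165523  -4.5652918   0.08141025]
```

View pics/wrist9.png

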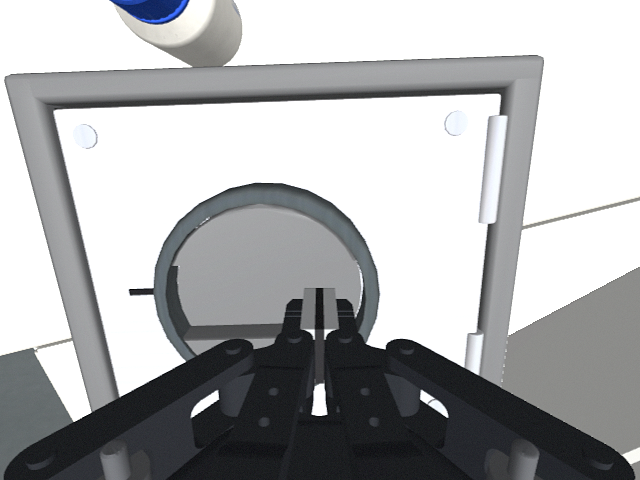

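{"name": "send_rows", "arguments": {
  "moves": [6, 0, 0, 0, 12, 0, 0, 0, 12, 0, 0, 0, 12, 0, -12, 0, 12, 0, -30, 0, 12, 0, -55, 0, 20, 0, -90, 0, 30, 0, -110, 0]
}}

```text
clock: 10.58
tcp_pos: [0.5355, -0.3697, 0.2067]
orientation: [3.114, 0.4, 0.003]
contact_force: [-0.9, -0.1, -0.7]
grip_width: -0.0005
```

{"name": "send_rows", "arguments": {
  "moves": [30, -20, 0, 0, 60, -50, -10, 0, 70, -70, -10, 0, 70, -70, -10, 0]
}}

```text
clock: 11.08
tcp_pos: [0.5863, -0.2813, 0.2142]
orientation: [-3.115, -0.408, -0.001]
contact_force: [-0.3, -0.4, -0.3]
grip_width: -0.0
```

```bash
python3 snap.py 10 wrist scene top
```

```text
11.225 [ 0.5845 -0.2846  0.2141] [-0.23  0.1  -0.75] [-0.33  0.68  1.06  1.68 -0.64  1.17 -0.41]
```

View pics/wrist10.png

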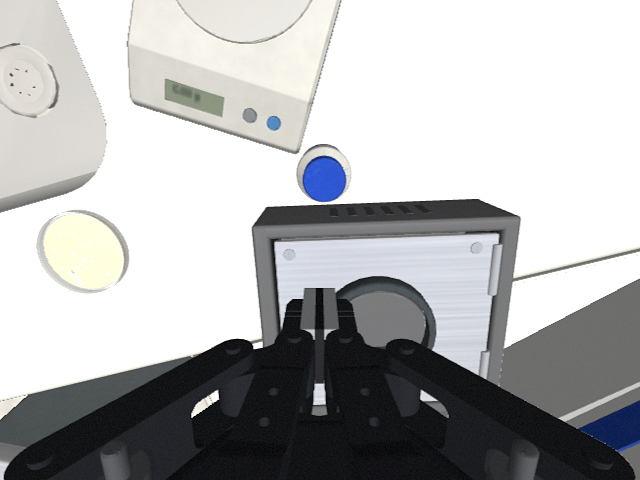

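View pics/scene10.png

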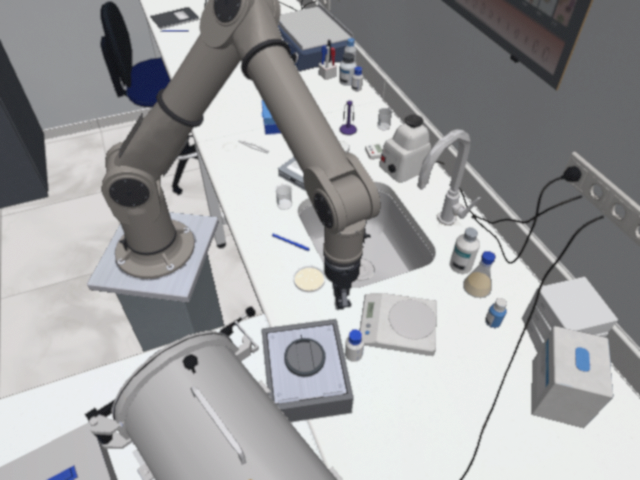

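{"name": "send_rows", "arguments": {
  "moves": [0, 0, -5, -10, 0, 0, -5, -20, 0, 0, -5, -30, 0, 0, -5, -40, 0, 0, -5, -50, 0, 0, -5, -60, 0, 0, -5, -70, 0, 0, -5, -80]
}}

```text
clock: 12.22
tcp_pos: [0.5841, -0.2852, 0.2186]
orientation: [2.125, 2.313, -0.001]
contact_force: [-0.9, 0.2, -0.1]
grip_width: -0.0
```

{"name": "send_rows", "arguments": {
  "moves": [0, 0, 0, -10, -10, 0, 0, -12, -10, 0, 0, -12]
}}

```text
clock: 12.6
tcp_pos: [0.5848, -0.2957, 0.2187]
orientation: [1.88, 2.516, -0.001]
contact_force: [0.6, 0.6, 0.4]
grip_width: -0.0003
```

```bash
python3 snap.py 11 wrist; python3 - <<'E'
import cv2
a=cv2.imread("pics/wrist11.png")[120:380,60:340]; cv2.imwrite("pics/c11.png",cv2.resize(a,(800,600),interpolation=2))
E
```

```text
12.65 [ 0.5852 -0.2948  0.2185] [-0.07 -0.29 -0.94] [-0.08  0.52  0.66  1.65 -0.35  1.09  0.96]
```

View pics/c11.png

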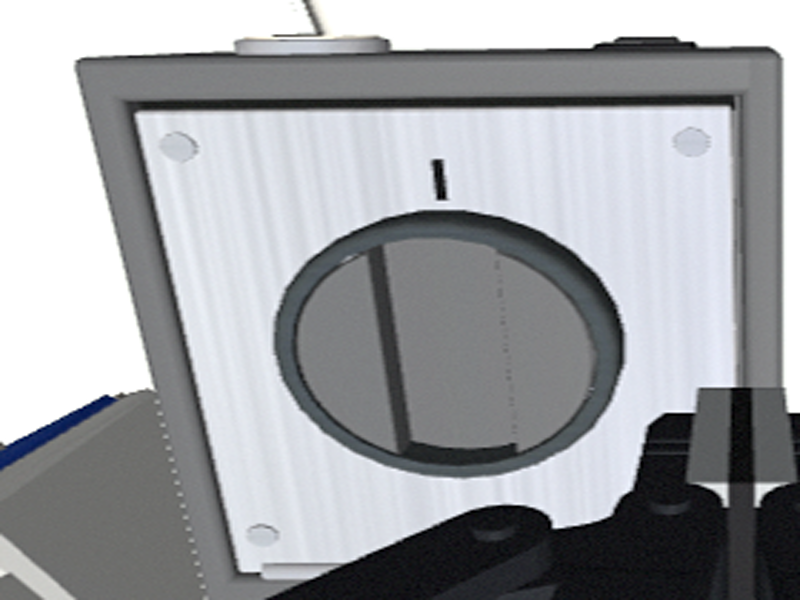

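```bash
python3 - <<'E'
from h import *
W,V,_=load("wrist11");c=lambda x,y:(60+x*280/800-.3,120+y*260/600-.3)
def az(p,q,z):
    v=plane(W,V,c(*p),z)-plane(W,V,c(*q),z); return round(float(np.degrees(np.arctan2(v[1],v[0]))),1)
print("wall top",az((368,250),(400,452),.1015),"bottom",az((382,247),(411,443),.0895),"right top",az((498,252),(516,445),.1015),"mark",az((437,160),(443,199),.086),"hatch front",az((733,108),(135,112),.086))
E
```

```text
wall top 107.3 bottom 107.1 right top 106.6 mark 108.5 hatch front 16.9
```

```bash
python3 -c "
from bench import r
print(r.hand_in()); o=r.get_obs(); print(o['clock'],o['contact_force'])"
```

```text
the job is handed in; nothing more can be done
None
the job is handed in; nothing more can be done
```

I pushed the hatch flush and turned the cam fastener a quarter turn clockwise to its stop. I then backed the arm off and handed the job in at about 12.7 s; no verdict was reported.

- **Hatch:** pressed down with the closed fingertips on the front strip until the tips stood at z = 0.086 m, with about 27–42 N of contact force. It looks flush in the last picture.
- **Fastener:** led round by the fingertips in the slot about 23 mm off the axis. At the end the force rose from 9 to 21 N with almost no further movement, so it was on its stop.
- **Locked position:** in the last wrist picture the slot points at an azimuth of 106.6–107.3°. The short black line measures 108.5°, and the square to the hatch's front edge comes out at 106.9°. The slot is therefore within about 1–2° of a full quarter turn.
- **Surroundings:** the bystanders I could see in the later pictures stood where they were, but I did not measure them again. The force reading was under 1 N just before handing in, so the robot was touching nothing.
- **Disagreements between measurements:**
  - The two estimates of the slot centre differed by about 2 mm, so I used the mean.
  - The case measured about 4–6 mm smaller than stated, probably from where I picked its edges.
  - One two-view height of a case corner came out at 48 mm instead of 86, so I did not use it.

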